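# Load the furnace tray with the alumina ware

### The arm

A 6-joint arm with a two-finger parallel gripper is mounted at the origin on a cart in front of the work surface, level with it; the furniture and walls round the work are solid. World frame = base frame: x ahead of the robot, y to its left, z up, the work surface at z = 0. Lengths are in m, angles in degrees, forces in N, time in s.
With the tool pointing down it reaches from about 0.35 to 0.875 m from the base axis. Payload 4.2 kg.
Tool frame: the origin (TCP) lies midway between the tips of the shut fingers; the grasp point (between the pads) lies 19 mm behind it (ctrl.grip_point_offset is the y of the grasp point in the tool frame, in m); y points along the fingers, x is the direction in which the jaws open and shut, and the axes are right-handed (so a half turn about y gives the same grasp; the last joint's range is limited). The gripper opens to 87 mm and grips with 3 to 60 N. Pads are 19 mm wide; open, the fingers measure 117 mm over their backs; the gripper's body (75 mm by 190 mm) begins 51 mm behind the grasp point.
Start: joints at [82.082, 22.042, 0.453, 0, -68.411, -14.817], TCP at [0.242, 0.576, 0.223] pointing down, gripper open.
Joint ranges: [-179.83, 179.83], [-69.29, 118.12], [-61.27, 80.66], [-181.25, 117.63], [-171.15, -9.14], [-177.46, 177.46]. Speed limits (degrees/s): [159.86, 159.86, 180, 180, 180, 180].

### API

Orientations are given as a 3x3 rotation matrix whose columns are the frame's x, y, z axes.
In Python, from bench import ctrl, eyes, ticket, models gives the robot as it stands.
- The arm moves only by the tool jog_arm, never from a script. Its argument "moves" is a list that holds one entry, the list of rows, each a list of 5 numbers: the shift along the tool's x, y, z in cm, then the turn about the tool's y in degrees, then the finger opening in cm, from 0 to 8.7. In form: [[[dx, dy, dz, twist, jaw], ...]]. A call has 1 to 20 rows; each row shifts and turns the commanded pose from where the row before left it, along the tool's axes as they then stand; what a row does not reach is not made up. A row lasts 1/8 s, in which the tool goes at most 62.5 mm and 10.7 degrees, less where a joint would pass 70% of its speed; a pose out of reach is approached as far as the arm can. A call with a gripper value outside its range is refused whole. The fingers move at their own pace and stop on an object; "newtons" is the grip in N (left out, the last holds). Time passes only in rows, so rows that do not move let the fingers close. It gives the time, the measured TCP pose, the force and the opening at its end, in the units of the state.
- ctrl.read_state(): the state, without advancing time (a new reading comes with each control period).
- eyes.grab_frame(name): name is "scene" or "top"; returns a dict with "pixels" (480x640x3 uint8, red, green, blue), "fx", "fy", "cx", "cy" (pixels), "D" ([k1, k2, p1, p2, k3] as OpenCV has them; the pictures are not rectified), "origin" and "rotation" of the camera in the world. Camera axes: x right, y down, z forward; pixel columns grow to the right and rows downward; lengths in m; the calibration is good to about 2 mm. A picture is of the moment at which its call begins. There is no depth.
- ticket.finish_job(): hands the job in, once; it reports no verdict.
Trained networks look in the newest picture that a camera, given by its name, has taken for a name from the list of things; names that differ only in an ending like _2 or _b are one class to them, and where a whole thing is asked for, a point or a joint stands for the part that bears it (a point fixed in the world has none). Each returns a list of dicts, best first, with "conf" (0 to 1); they miss things now and then, are a little off and sometimes report something else, mostly with a low value. They report only what shows in the picture. A call takes as long as a camera call. They do not tell look-alikes from the thing itself.
- models.regions_of(camera, target): "pixels" (480x640 bool, what is visible of it) and "point" ([row, column] in pixels, amid what is visible of it).
The state is a dict: "time": time; "joint_positions": joint angles; "joint_vel": joint speeds; "joint_efforts": joint torques, N m; "tcp_pos": TCP position; "ee_rot": TCP orientation; "contact_force": force on the tool from outside, world axes, zero at the start; "ft_torque": the same for the moment, N m; "grip_width": finger opening in m.
Only numpy, scipy, OpenCV 4.12 (cv2) and the standard library are available. Lean on these libraries where they do the work, as an engineer would, in place of code of your own. Each camera call takes 0.05 s, during which the arm holds its last target.

### The job

Load the furnace tray for the ashing run: stand the two ivory alumina crucibles in the round seats, one in each, and lay the two ivory alumina boats lengthwise in the long cradles, one in each, all fully seated. The dark grey nickel crucible and the copper boat would scale in the furnace: leave them where they are on the bench.

Things in the scene. Friction and masses are not known exactly. Their poses are not given: they have to be found in the camera images.
- crucible_1: ivory alumina crucible, an open tapered cup: 34 mm across the rim, 22 mm across the foot, 36 mm high, about 28 g. Origin at the centre of its underside, z up. The same as crucible_2; either goes in either round seat. Take it across the outside of the upper half.
- crucible_2: ivory alumina crucible, the same as crucible_1. Origin at the centre of its underside, z up.
- boat_1: ivory alumina combustion boat, a low trough with rounded ends: 73 mm long (along its y), 16 mm wide (along its x), 10 mm high, about 12 g. Origin at the centre of its underside, z up. The same as boat_2; either goes in either cradle, either end first. Take it across its 16 mm width at mid-length.
- boat_2: ivory alumina combustion boat, the same as boat_1. Origin at the centre of its underside, long along its y.
- nickel_crucible: dark grey metal (nickel) crucible, the same shape and size as the ivory ones. Does not belong on the tray: stays where it stands. Origin at the centre of its underside.
- copper_boat: copper-coloured metal boat, the same shape and size as the ivory ones (long along its y). Does not belong on the tray: stays where it lies. Origin at the centre of its underside.
- round_setter_1: brown fireclay tile with one round seat, fixed in the furnace tray. Tile 76 (its x) x 92 (its y) x 11 mm. Origin: centre of its underside, 3 mm above the bench, z up. The seat is a round recess at its centre, 34 mm across with a chamfered edge, 5 mm deep: floor 6 mm above the origin.
- round_setter_2: brown fireclay tile with one round seat, the same as round_setter_1. The steel tray (172 x 200 mm, rim 12 mm above the bench) holds the four tiles two by two, 3 to 5 mm apart, all turned alike; which tile lies in which corner changes.
- boat_setter_1: brown fireclay tile with a long cradle, fixed in the furnace tray. Tile 76 (its x) x 92 mm (its y). Origin: centre of its underside, 3 mm above the bench, z up. Cradle: a trough along y through the centre, 26 x 82 mm, floor 8 mm above the origin, walls 6 mm high; over the middle 44 mm of its length the sides are open, so that fingers can go down beside a boat.
- boat_setter_2: brown fireclay tile with a long cradle, the same as boat_setter_1, in another corner of the tray.
Not all that is in view belongs to the job. Leave any green look-alike of the crucible_2 alone.

How it is judged (in metres and radians):
At the end, for the whole second after the job is handed in: One ivory crucible upright in each round seat (centre within 10 mm) and one ivory boat along each cradle (within 12 mm, 0.3 rad), all down on the seat floors within 2.5 mm, level, released and at rest; the nickel crucible and copper boat upright within 30 mm of where they began (((horizontal distance between crucible_1 and round_setter_1 below 0.01 m and z of crucible_1 in the frame of round_setter_1 below 0.0085 m and angle between each of crucible_1, crucible_2's own z axis and vertical below 0.1 rad and horizontal distance between crucible_2 and round_setter_2 below 0.01 m and z of crucible_2 in the frame of round_setter_2 below 0.0085 m) or (horizontal distance between crucible_1 and round_setter_2 below 0.01 m and z of crucible_1 in the frame of round_setter_2 below 0.0085 m and angle between each of crucible_1, crucible_2's own z axis and vertical below 0.1 rad and horizontal distance between crucible_2 and round_setter_1 below 0.01 m and z of crucible_2 in the frame of round_setter_1 below 0.0085 m)) and ((horizontal distance between boat_1 and boat_setter_1 below 0.012 m and z of boat_1 in the frame of boat_setter_1 below 0.0105 m and angle between each of boat_1, boat_2's own z axis and vertical below 0.1 rad and angle between the y axis of boat_1 and the y axis of boat_setter_1, either way round below 0.3 rad and horizontal distance between boat_2 and boat_setter_2 below 0.012 m and z of boat_2 in the frame of boat_setter_2 below 0.0105 m and angle between the y axis of boat_2 and the y axis of boat_setter_2, either way round below 0.3 rad) or (horizontal distance between boat_1 and boat_setter_2 below 0.012 m and z of boat_1 in the frame of boat_setter_2 below 0.0105 m and angle between each of boat_1, boat_2's own z axis and vertical below 0.1 rad and angle between the y axis of boat_1 and the y axis of boat_setter_2, either way round below 0.3 rad and horizontal distance between boat_2 and boat_setter_1 below 0.012 m and z of boat_2 in the frame of boat_setter_1 below 0.0105 m and angle between the y axis of boat_2 and the y axis of boat_setter_1, either way round below 0.3 rad)) and distance of each of nickel_crucible, copper_boat from where it was at the start of the episode below 0.03 m and angle between each of nickel_crucible, copper_boat's own z axis and vertical below 0.2 rad and linear speed of each of crucible_1, crucible_2, boat_1, boat_2 below 0.02 m/s); the robot touches nothing.
It fails at once if the nickel crucible is lifted off the bench (more than 30 mm) (height (world z) of nickel_crucible above 0.03 m).
It fails at once if the copper boat is lifted off the bench (more than 30 mm) (height (world z) of copper_boat above 0.03 m).
It also fails if it takes over 104 s, if anything falls off the work surface, if the arm or the gripper's body presses on something with over 40 N, if the wrist force passes 120 N, or if a joint passes its speed limit or range.

## Working session

There is one attempt and no reset: what is moved stays moved. The work goes in short steps, Python scripts to look and compute and a tool call to move; the robot and the scene stay as the last step left them, time stands still between calls to the robot, and variables do not carry over. Pictures are saved under pics/ and viewed, and the job is handed in when it is done.

Besides the shell and the picture viewer there is one more tool, called as name(argument=value, ...), one argument or row to a line, values as JSON. jog_arm: Moves the arm, as the interface text tells. Its arguments: {"type":"object","properties":{"moves":{"type":"array"},"newtons":{"type":"number"}},"required":["moves"]}

```bash
ls; mkdir -p pics; python3 - <<'E'
from bench import ctrl, eyes, ticket, models
import cv2, numpy as np, pickle
s=ctrl.read_state()
for k in s: print(k, np.round(s[k],4).tolist())
print(ctrl.grip_point_offset)
for n in ("top","scene"):
    f=eyes.grab_frame(n); pickle.dump(f,open(f"{n}0.pkl","wb"))
    cv2.imwrite(f"pics/{n}0.png",f["pixels"][:,:,::-1])
    print(n,{k:np.round(v,4).tolist() for k,v in f.items() if k!="pixels"})
    for t in ("crucible_1","boat_1","nickel_crucible","copper_boat","round_setter_1","boat_setter_1"):
        for r in models.regions_of(n,t): print(t,round(r["conf"],2),np.round(r["point"]),r["pixels"].sum())
E
```

```text
pics
time 0.0
joint_positions [82.0811, 22.092, 0.3804, -0.0297, -68.4119, -14.8166]
joint_vel [0.0578, 0.0967, 0.0519, -0.1903, 0.0021, -0.0093]
joint_efforts [0.0016, -39.0663, 18.7406, 4.2198, 0.0111, -0.0002]
tcp_pos [0.2413, 0.5759, 0.2214]
ee_rot [[-0.3867, -0.0008, 0.9222], [-0.9222, -0.0021, -0.3867], [0.0022, -1.0, 0.0001]]
contact_force [-0.345, 0.6756, -0.3185]
ft_torque [0.0227, 0.0598, -0.0146]
grip_width 0.0871
-0.0187
top {'fx': 570.7, 'fy': 570.7, 'cx': 319.4323, 'cy': 244.1482, 'D': [0.0629, 0.0, 0.0, 0.0, 0.0], 'origin': [0.4196, 0.0624, 0.9526], 'rotation': [[0.0003, -0.9938, 0.1111], [-1.0, -0.0, 0.0022], [-0.0022, -0.1111, -0.9938]]}
crucible_1 0.88 [283. 452.] 359
crucible_1 0.74 [340. 352.] 372
boat_1 0.84 [152. 438.] 391
boat_1 0.66 [291. 376.] 431
boat_1 0.31 [150. 366.] 350
nickel_crucible 0.75 [150. 367.] 351
nickel_crucible 0.35 [284. 452.] 372
copper_boat 0.79 [223. 444.] 252
round_setter_1 0.92 [238. 220.] 2598
round_setter_1 0.73 [286. 228.] 2649
boat_setter_1 0.89 [278. 285.] 2527
boat_setter_1 0.55 [229. 278.] 2467
scene {'fx': 529.4501, 'fy': 529.4501, 'cx': 313.5645, 'cy': 240.982, 'D': [-0.1026, 0.0, 0.0, 0.0, 0.0], 'origin': [-0.0579, -0.2545, 0.7987], 'rotation': [[0.4634, -0.6739, 0.5753], [-0.8861, -0.3585, 0.2939], [0.0082, -0.646, -0.7633]]}
crucible_1 0.84 [306. 393.] 373
crucible_1 0.58 [308. 289.] 319
crucible_1 0.5 [246. 353.] 299
boat_1 0.74 [290. 329.] 364
boat_1 0.72 [229. 427.] 275
nickel_crucible 0.54 [206. 373.] 258
copper_boat 0.52 [275. 410.] 318
round_setter_1 0.9 [240. 218.] 1534
round_setter_1 0.87 [214. 234.] 1347
boat_setter_1 0.75 [254. 264.] 1653
boat_setter_1 0.73 [226. 281.] 1393
```

View pics/top0.png

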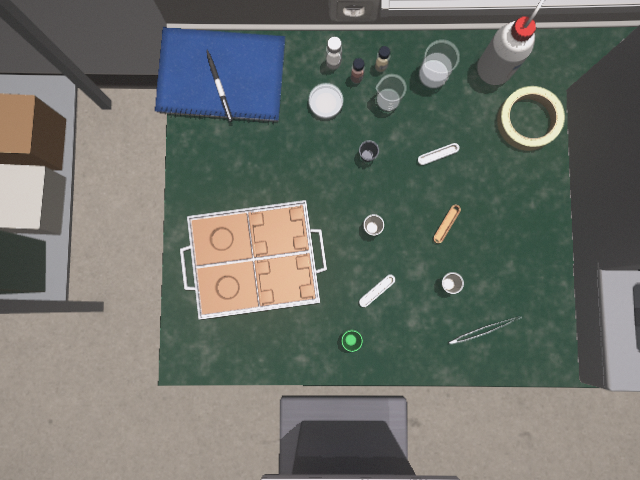

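View pics/scene0.png

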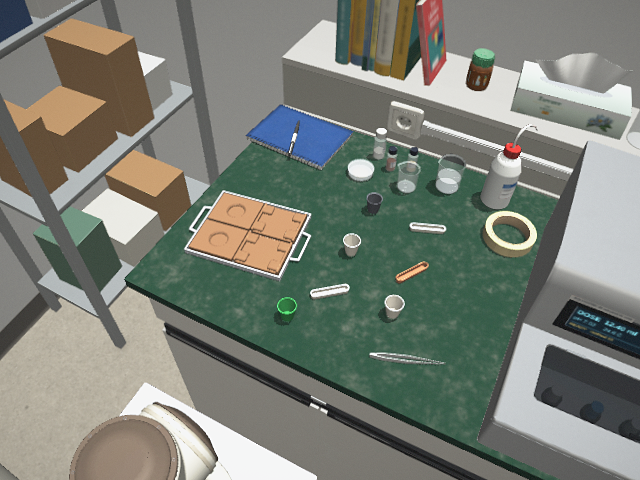

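```bash
python3 - <<'E'
import cv2,pickle
f=pickle.load(open("top0.pkl","rb"))["pixels"][:,:,::-1]
cv2.imwrite("pics/crop0.png",cv2.resize(f[130:370,180:500],None,fx=2.5,fy=2.5,interpolation=cv2.INTER_CUBIC))
E
```

```text
(no output)
```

View pics/crop0.png

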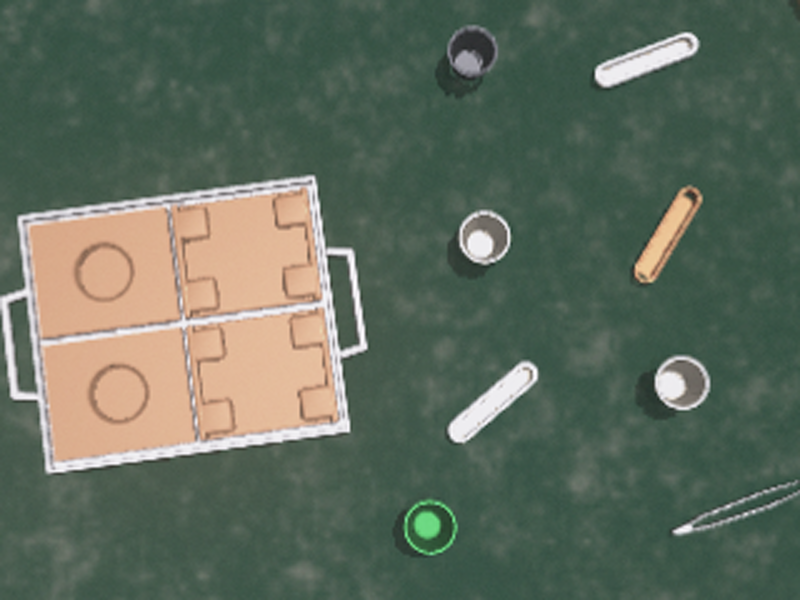

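Candidates in the top image, as (row, col):
- **Ivory crucibles:** (226,373) and (283,452). Look-alikes are the green one (340,352) and the nickel one (150,368).
- **Ivory boats:** (152,438) and (291,376). The look-alike is the copper one (223,444).
- **Seats:** the round seats are in the two left tiles and the cradles in the two right tiles, running along the image columns.

The close crop confirms these choices. Next I fit the model silhouettes in both cameras.

```bash
cat > h.py <<'E'
import numpy as np, cv2
from scipy.optimize import minimize
def proj(f,P):
    R=np.array(f["rotation"]);t=np.array(f["origin"]);K=np.array([[f["fx"],0,f["cx"]],[0,f["fy"],f["cy"]],[0,0,1]])
    Rc=R.T
    p,_=cv2.projectPoints(np.asarray(P,float).reshape(-1,1,3),cv2.Rodrigues(Rc)[0],-Rc@t,K,np.array(f["D"],float));return p.reshape(-1,2)
def back(f,uv,z):
    K=np.array([[f["fx"],0,f["cx"]],[0,f["fy"],f["cy"]],[0,0,1]])
    n=cv2.undistortPoints(np.array([[uv]],float),K,np.array(f["D"],float))[0,0]
    d=np.array(f["rotation"])@np.array([n[0],n[1],1]);o=np.array(f["origin"]);return (o+d*(z-o[2])/d[2])[:2]
a=np.linspace(0,2*np.pi,40,endpoint=False)
def crux(z0=0):
    return np.vstack([np.c_[.011*np.cos(a),.011*np.sin(a),0*a+z0],np.c_[.017*np.cos(a),.017*np.sin(a),0*a+.036+z0]])
def boat(z0=0):
    b=np.c_[.008*np.cos(a),.008*np.sin(a)]; b[:,1]+=np.sign(b[:,1])*.0285
    return np.vstack([np.c_[b,0*a+z0],np.c_[b,0*a+z0+.010]])
def rot(P,x,y,th):
    c,s=np.cos(th),np.sin(th);return np.c_[c*P[:,0]-s*P[:,1]+x,s*P[:,0]+c*P[:,1]+y,P[:,2]]
def sil(f,P,S=8):
    h=cv2.convexHull(np.round(proj(f,P)*S).astype(np.int32));return h
def iou(f,P,mask,S=6):
    r,c=np.nonzero(mask);r0,c0=r.min()-12,c.min()-12;H,W=r.max()-r0+13,c.max()-c0+13
    m=np.zeros((480,640),np.uint8);m[mask]=1
    M=np.float32([[1,0,-c0],[0,1,-r0]]);m=cv2.warpAffine(m,M,(int(W),int(H)))
    m=cv2.resize(m,None,fx=S,fy=S,interpolation=cv2.INTER_NEAREST)
    q=((proj(f,P)-[c0,r0]+.5)*S)
    g=np.zeros_like(m);cv2.fillConvexPoly(g,cv2.convexHull(np.round(q).astype(np.int32)),1)
    return (g&m).sum()/(g|m).sum()
def fit(shape,views,x0,yaw):
    best=None
    for th0 in (np.arange(0,np.pi,np.pi/12) if yaw is None else [yaw]):
        fun=lambda p:-sum(iou(f,rot(shape,p[0]/100,p[1]/100,p[2] if yaw is None else yaw),m) for f,m in views)
        v=fun([x0[0]*100,x0[1]*100,th0])
        if best is None or v<best[0]: best=(v,th0)
    th0=best[1];n=3 if yaw is None else 2
    s=[[x0[0]*100,x0[1]*100,th0][:n]]
    for i in range(n):
        q=list(s[0]);q[i]+=[.5,.5,.15][i];s.append(q)
    r=minimize(fun,s[0],method="Nelder-Mead",options=dict(initial_simplex=s,xatol=.01,fatol=1e-4))
    p=r.x;return p[0]/100,p[1]/100,(np.degrees(p[2]) if n==3 else 0),-r.fun/len(views)
E
cat > m.py <<'E'
from bench import ctrl, eyes, ticket, models
from h import *
F={n:eyes.grab_frame(n) for n in ("top","scene")}
def col(f,m): return np.round(f["pixels"][m].mean(0)).astype(int)
out={}
for t,shape,yaw in (("crucible_1",crux(),0.),("nickel_crucible",crux(),0.),("boat_1",boat(),None),("copper_boat",boat(),None)):
    R={n:models.regions_of(n,t) for n in F}
    for r in R["top"]:
        f=F["top"];v,u=r["point"];p=back(f,(u,v),.01)
        c=proj(F["scene"],[[*p,.015]])[0]
        for mode in ("top","scene","both"):
            vs=[(f,r["pixels"])]
            s=[q for q in R["scene"] if np.hypot(q["point"][1]-c[0],q["point"][0]-c[1])<12]
            if mode!="top":
                if not s: continue
                vs=vs*(mode=="both")+[(F["scene"],s[0]["pixels"])]
            print(t,round(r["conf"],2),np.round(r["point"]),mode,col(f,r["pixels"]),np.round(fit(shape,vs,p,yaw),4))
E
cat > m2.py <<'E'
from bench import ctrl, eyes, ticket, models
from h import *
F={n:eyes.grab_frame(n) for n in ("top","scene")}
z=.014;rect=np.array([[sx*.038,sy*.046,z] for sx in(-1,1) for sy in(-1,1)])
for t in ("round_setter_1","boat_setter_1"):
    for n in F:
        for r in models.regions_of(n,t)[:2]:
            p=back(F[n],r["point"][::-1],z)
            print(t,n,np.round(r["point"]),np.round(fit(rect,[(F[n],r["pixels"])],p,None),4))
E
python3 m.py; python3 m2.py
```

```text
crucible_1 0.72 [282. 452.] top [165 162 159] [ 0.46   -0.1492  0.      0.8913]
crucible_1 0.72 [282. 452.] scene [165 162 159] [ 0.4607 -0.1477  0.      0.8366]
crucible_1 0.72 [282. 452.] both [165 162 159] [ 0.4596 -0.1487  0.      0.8578]
crucible_1 0.6 [343. 354.] top [ 73 138  86] [0.3684 0.0136 0.     0.9442]
crucible_1 0.6 [343. 354.] scene [ 73 138  86] [0.3687 0.0146 0.     0.9418]
crucible_1 0.6 [343. 354.] both [ 73 138  86] [0.3684 0.0141 0.     0.9361]
crucible_1 0.57 [225. 377.] top [172 169 167] [ 0.554  -0.0232  0.      0.9503]
crucible_1 0.57 [225. 377.] scene [172 169 167] [ 0.5549 -0.0224  0.      0.818 ]
crucible_1 0.57 [225. 377.] both [172 169 167] [ 0.554  -0.0232  0.      0.883 ]
nickel_crucible 0.61 [151. 367.] top [88 90 94] [ 0.6787 -0.0159  0.      0.9171]
nickel_crucible 0.61 [151. 367.] scene [88 90 94] [ 0.6763 -0.0151  0.      0.7932]
nickel_crucible 0.61 [151. 367.] both [88 90 94] [ 0.6786 -0.0155  0.      0.8532]
nickel_crucible 0.37 [222. 375.] top [171 168 165] [ 0.5542 -0.0229  0.      0.9114]
boat_1 0.95 [290. 376.] top [228 226 229] [ 4.48700e
[... 542 characters left out ...]
 0.9093]
copper_boat 0.79 [226. 444.] scene [199 161 124] [ 0.5608 -0.1467 59.3365  0.8813]
copper_boat 0.79 [226. 444.] both [199 161 124] [ 0.5596 -0.1469 58.9775  0.8854]
copper_boat 0.45 [149. 368.] top [87 88 93] [ 7.04000e-01 -1.74000e-02  8.66254e+01  4.65100e-01]
round_setter_1 top [241. 221.] [0.5343 0.2261 7.2593 0.9641]
round_setter_1 top [286. 228.] [0.4538 0.2153 7.4594 0.9697]
round_setter_1 scene [214. 236.] [0.5299 0.2249 7.4671 0.9496]
boat_setter_1 top [281. 284.] [0.4664 0.1224 7.7848 0.9677]
boat_setter_1 top [229. 278.] [0.5465 0.1332 7.9583 0.9584]
boat_setter_1 scene [252. 261.] [0.4628 0.1223 9.9488 0.9049]
boat_setter_1 scene [224. 276.] [0.5413 0.131  8.1355 0.8918]
```

```bash
python3 - <<'E'
import cv2,pickle
f=pickle.load(open("top0.pkl","rb"));g=f["pixels"][:,:,::-1]
from h import *
def draw(f,name,box,S):
    u0,v0,u1,v1=box;im=cv2.resize(f["pixels"][v0:v1,u0:u1,::-1],None,fx=S,fy=S,interpolation=cv2.INTER_CUBIC)
    def pl(P,c):
        q=((proj(f,P)-[u0,v0]+.5)*S-.5);cv2.polylines(im,[np.round(q).astype(np.int32)],True,c,1)
    th=np.radians(7.6)
    for (x,y) in ((.5343,.2261),(.4538,.2153)):
        pl(rot(np.c_[.017*np.cos(a),.017*np.sin(a),0*a+.014],x,y,th),(255,0,0)); 
    for (x,y) in ((.4664,.1224),(.5465,.1332)):
        for sx in(-1,1):
            for sy in (-1,1):
                pl(rot(np.array([[sx*.013,sy*.022,.017],[sx*.013,sy*.041,.017],[sx*.025,sy*.041,.017],[sx*.025,sy*.022,.017]]),x,y,th),(255,0,0))
    for P in ((.554,-.0232,0,crux()),(.46,-.149,0,crux()),(.4487,-.031,40,boat()),(.6798,-.1355,19.5,boat())):
        Q=rot(P[3],P[0],P[1],np.radians(P[2]));pl(Q[:40],(255,0,0));pl(Q[40:],(0,0,255))
    cv2.imwrite(name,im)
draw(f,"pics/ov_t.png",(180,130,480,330),2.6)
draw(pickle.load(open("scene0.pkl","rb")),"pics/ov_s.png",(180,180,460,330),2.8)
E
```

```text
(no output)
```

View pics/ov_t.png

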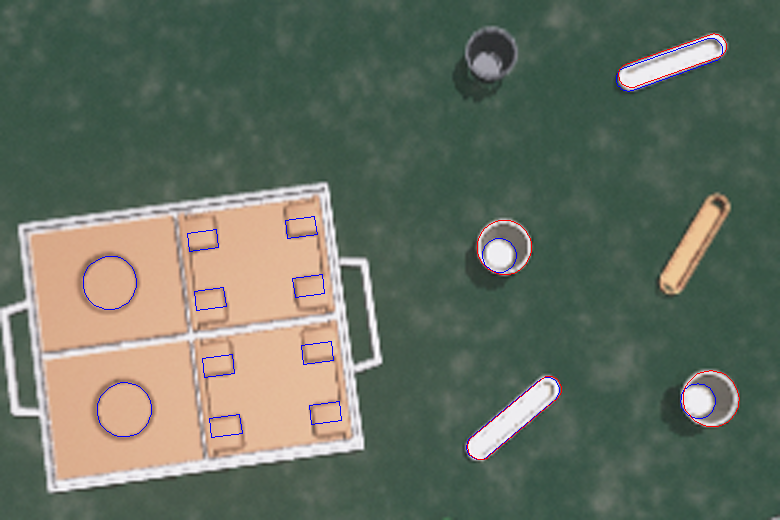

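View pics/ov_s.png

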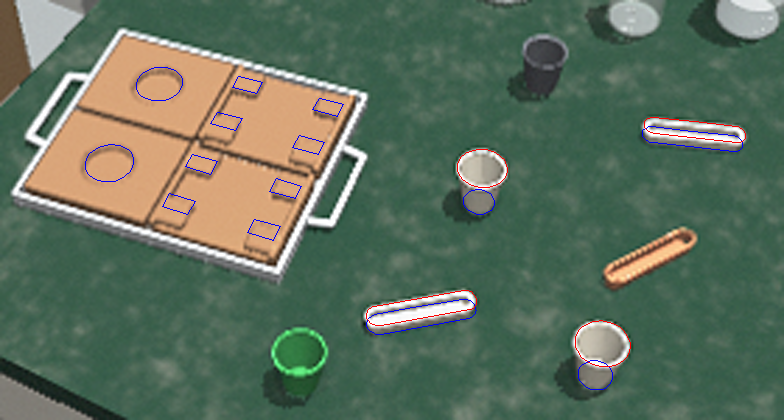

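```bash
cat > go.py <<'E'
import sys,numpy as np
from bench import ctrl
# args: x y z yaw(deg of tool x)
x,y,z,yaw=map(float,sys.argv[1:5])
s=ctrl.read_state();R=np.array(s["ee_rot"]);p=np.array(s["tcp_pos"])
cy=np.degrees(np.arctan2(R[1,0],R[0,0]));tw=-((yaw-cy+180)%360-180)
t=np.radians(yaw);R2=np.c_[[np.cos(t),np.sin(t),0],[0,0,-1],[np.sin(t),-np.cos(t),0]]
d=np.array([x,y,z])-p
print("t",round(s["time"],2),"tcp",np.round(p,4),"yaw",round(cy,2),"grip",round(s["grip_width"],4),"F",np.round(s["contact_force"],1))
print("twist",round(tw,2),"cm now-frame",np.round(R.T@d*100,2),"cm after-twist frame",np.round(R2.T@d*100,2))
E
python3 go.py .554 -.023 .10 -172.4
python3 - <<'E'
import pickle
from h import *
f=pickle.load(open("top0.pkl","rb"))
for uv in ((388,103),(435,78),(382,62),(495,75)): print(uv,back(f,uv,0.0))
for u in ((388,80),(440,50)): print(u, back(f,u,.06))
E
```

```text
t 1.5 tcp [0.2415 0.5765 0.2226] yaw -112.73 grip 0.0875 F [ 0.1 -0.3 -0.9]
twist 59.67 cm now-frame [43.21 12.26 51.99] cm after-twist frame [-23.05  12.26 -63.55]
(388, 103) [ 0.77024131 -0.05322911]
(435, 78) [ 0.81395651 -0.13432141]
(382, 62) [ 0.84298972 -0.04352925]
(495, 75) [ 0.81823247 -0.2366531 ]
(388, 80) [ 0.78629304 -0.04629663]
(440, 50) [ 0.83565532 -0.13065663]
```

```bash
sed -i 's/\[np.sin(t),-np.cos(t),0\]/[-np.sin(t),np.cos(t),0]/' go.py; python3 go.py .554 -.023 .10 -172.4
```

```text
t 1.5 tcp [0.2415 0.5765 0.2226] yaw -112.73 grip 0.0875 F [ 0.1 -0.3 -0.9]
twist 59.67 cm now-frame [43.21 12.26 51.99] cm after-twist frame [-23.05  12.26  63.55]
```

jog_arm(
  moves=[
    [[0,0,0,9.95,7],[0,0,0,9.95,7],[0,0,0,9.95,7],[0,0,0,9.95,7],[0,0,0,9.95,7],[0,0,0,9.95,7],[-1.8,0.3,4.9,0,6],[-1.8,0.3,4.9,0,6],[-1.8,0.3,4.9,0,6],[-1.8,0.3,4.9,0,6],[-1.8,0.3,4.9,0,6],[-1.8,0.3,4.9,0,6],[-1.8,0.3,4.9,0,6],[-1.8,0.3,4.9,0,6],[-1.8,0.3,4.9,0,6],[-1.8,0.3,4.9,0,6],[-1.8,0.3,4.9,0,6],[-1.8,0.3,4.9,0,6],[-1.4,0.3,4.7,0,6],[0,0,0,0,6]],
  ],
  newtons=12,
)

```text
time: 4.0
tcp_pos: [0.5538, -0.0254, 0.1829]
ee_rot: [[-0.992, -0.001, 0.127], [-0.127, -0.0, -0.992], [0.001, -1.0, 0.0]]
contact_force: [0.9, -0.1, -0.6]
grip_width: 0.0603
```

```bash
python3 go.py .554 -.023 .07 -172.4
```

```text
t 4.0 tcp [ 0.5538 -0.0254  0.1829] yaw -172.71 grip 0.0603 F [ 0.9 -0.1 -0.6]
twist -0.31 cm now-frame [-0.07 11.29 -0.24] cm after-twist frame [-0.06 11.29 -0.24]
```

jog_arm(
  moves=[
    [[0,4,-0.2,0,6],[0,4,0,0,6],[0,4,0,0,6],[0,2,0,0,6],[0,2,0,0,6],[0,1.2,0,0,6],[0,0,0,0,6],[0,0,0,0,6]],
  ],
)

```text
time: 5.0
tcp_pos: [0.5535, -0.0204, 0.0124]
ee_rot: [[-0.991, 0.002, 0.132], [-0.132, 0.0, -0.991], [-0.002, -1.0, -0.0]]
contact_force: [-1.4, 0.8, -0.6]
grip_width: 0.0599
```

```bash
cat > pic.py <<'E'
import sys,cv2
from bench import eyes
n,o,u0,v0,u1,v1=sys.argv[1],sys.argv[2],*map(int,sys.argv[3:7])
f=eyes.grab_frame(n)["pixels"][v0:v1,u0:u1,::-1];S=min(800/f.shape[1],600/f.shape[0])
cv2.imwrite("pics/"+o,cv2.resize(f,None,fx=S,fy=S,interpolation=cv2.INTER_CUBIC))
E
python3 go.py .554 -.023 .011 -172.4; python3 pic.py scene s1.png 270 130 470 280
```

```text
t 5.0 tcp [ 0.5535 -0.0204  0.0124] yaw -172.4 grip 0.0599 F [-1.4  0.8 -0.6]
twist -0.0 cm now-frame [-0.02  0.14  0.26] cm after-twist frame [-0.02  0.14  0.26]
```

View pics/s1.png

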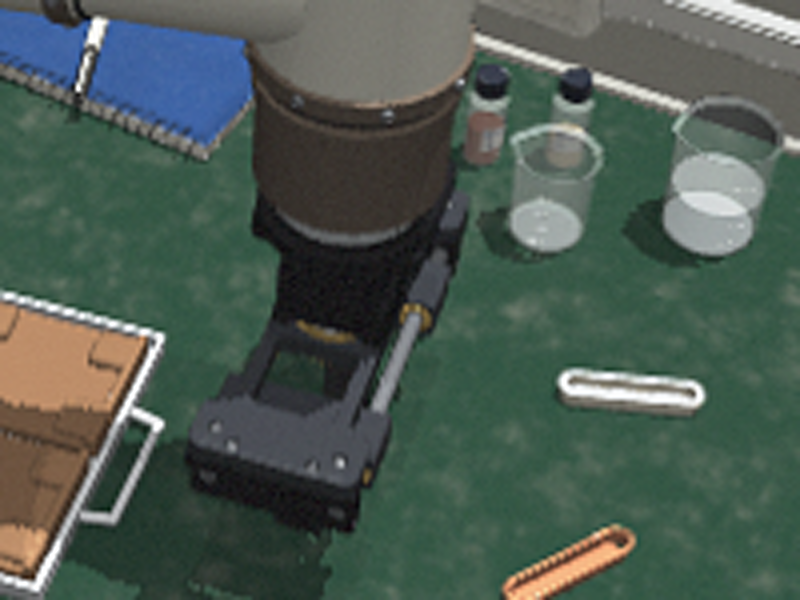

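jog_arm(
  moves=[
    [[0,0,0.1,0,4],[0,0,0,0,3],[0,0,0,0,2.5],[0,0,0,0,2.5],[0,0,0,0,2.5],[0,0,0,0,2.5],[0,0,0,0,2.5]],
  ],
  newtons=12,
)

```text
time: 5.92
tcp_pos: [0.5531, -0.0218, 0.0117]
ee_rot: [[-0.991, 0.0, 0.132], [-0.132, -0.0, -0.991], [-0.0, -1.0, 0.0]]
contact_force: [0.3, -0.7, 1.0]
grip_width: 0.0317
```

jog_arm(
  moves=[
    [[0,-1,0,0,2.5],[0,-3,0,0,2.5],[0,-3,0,0,2.5],[0,0,0,0,2.5],[0,0,0,0,2.5]],
  ],
)

```text
time: 6.55
tcp_pos: [0.5524, -0.0218, 0.0813]
ee_rot: [[-0.991, -0.001, 0.131], [-0.131, 0.0, -0.991], [0.001, -1.0, -0.0]]
contact_force: [-0.5, 0.4, 0.5]
grip_width: 0.0316
```

```bash
python3 go.py .533 .226 .020 -172.4; python3 pic.py scene s2.png 270 130 470 280
```

```text
t 6.55 tcp [ 0.5524 -0.0218  0.0813] yaw -172.46 grip 0.0316 F [-0.5  0.4  0.5]
twist -0.06 cm now-frame [ -1.33   6.14 -24.82] cm after-twist frame [ -1.36   6.13 -24.82]
```

View pics/s2.png

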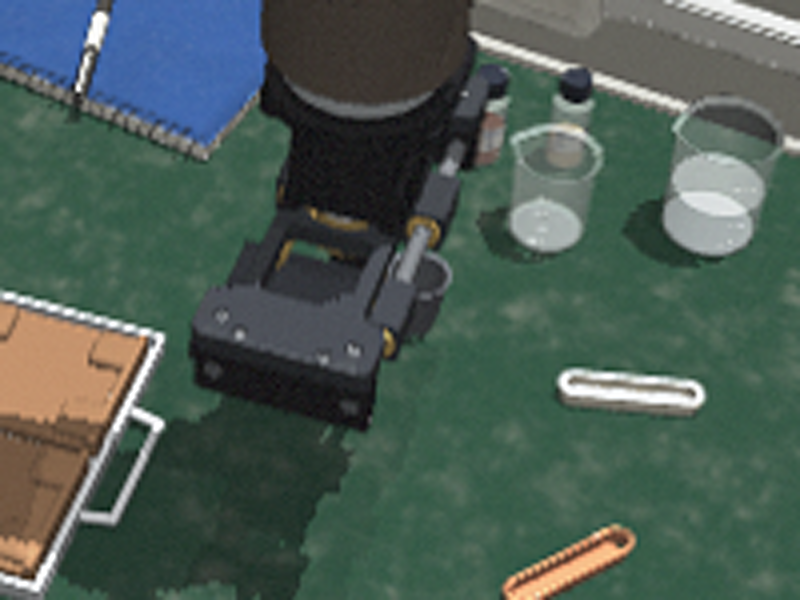

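jog_arm(
  moves=[
    [[-0.2,0,-4.1,0,2.5],[-0.2,0,-4.1,0,2.5],[-0.2,0,-4.1,0,2.5],[-0.2,0,-4.1,0,2.5],[-0.2,0,-4.1,0,2.5],[-0.3,0,-4.1,0,2.5],[-0.05,2.5,-0.2,0,2.5],[0,1.5,0,0,2.5],[0,0,0,0,2.5],[0,0,0,0,2.5],[0,0,0,0,2.5]],
  ],
)

```text
time: 7.98
tcp_pos: [0.5343, 0.2257, 0.0424]
ee_rot: [[-0.991, 0.001, 0.131], [-0.131, 0.001, -0.991], [-0.001, -1.0, -0.001]]
contact_force: [0.0, -0.0, -0.8]
grip_width: 0.0319
```

```bash
for i in 1 2 ; do python3 go.py .533 .226 .020 -172.4; python3 pic.py scene s3.png 170 130 370 280;done
```

```text
t 7.97 tcp [0.5343 0.2257 0.0424] yaw -172.47 grip 0.0319 F [ 0.  -0.  -0.8]
twist -0.07 cm now-frame [ 0.13  2.24 -0.04] cm after-twist frame [ 0.12  2.24 -0.04]
t 8.03 tcp [0.5342 0.2258 0.0424] yaw -172.47 grip 0.0318 F [ 0.3  0.4 -0.6]
twist -0.07 cm now-frame [ 0.12  2.24 -0.04] cm after-twist frame [ 0.12  2.24 -0.04]
```

View pics/s3.png

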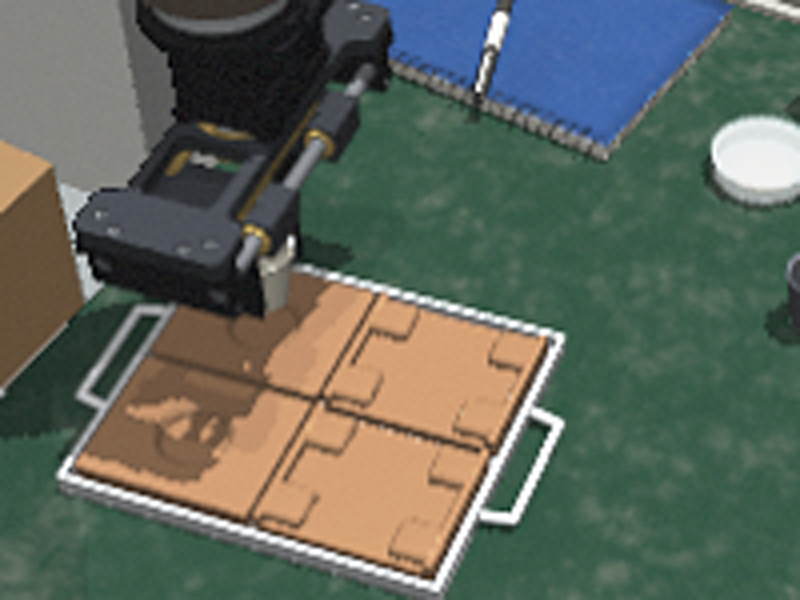

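jog_arm(
  moves=[
    [[0.1,0.8,0,0,2.5],[0,0.6,0,0,2.5],[0,0.4,0,0,2.5],[0,0.3,0,0,2.5],[0,0.1,0,0,2.5],[0,0,0,0,2.5],[0,0,0,0,2.5]],
  ],
)

```text
time: 8.95
tcp_pos: [0.533, 0.2257, 0.0204]
ee_rot: [[-0.991, 0.001, 0.132], [-0.132, -0.0, -0.991], [-0.001, -1.0, 0.0]]
contact_force: [-1.9, -0.5, 5.0]
grip_width: 0.0313
```

jog_arm(
  moves=[
    [[0,0,0,0,3.6],[0,0,0,0,4],[0,0,0,0,5],[0,0,0,0,5.2],[0,0,0,0,5.2],[0,-1.5,0,0,5.2],[0,-4,0,0,5.2],[0,-4,0,0,5.2],[0,0,4.5,0,6],[0,0,4.5,0,6],[0,0,4.5,0,6],[0,0,4.5,0,6],[0,0,4.5,0,6],[0,0,4.5,0,6],[0,0,4.5,0,6],[0,0,0,0,6],[0,0,0,0,6]],
  ],
)

```text
time: 11.08
tcp_pos: [0.5742, -0.0864, 0.1152]
ee_rot: [[-0.991, 0.001, 0.131], [-0.131, 0.0, -0.991], [-0.001, -1.0, -0.0]]
contact_force: [0.3, 0.2, -1.1]
grip_width: 0.06
```

```bash
python3 go.py .46 -.1485 .011 -172.4; python3 pic.py top t4.png 180 180 400 330;python3 pic.py scene s4.png 170 130 370 280
```

```text
t 11.07 tcp [ 0.5742 -0.0864  0.1152] yaw -172.46 grip 0.06 F [ 0.3  0.2 -1.1]
twist -0.06 cm now-frame [12.15 10.41  4.65] cm after-twist frame [12.14 10.42  4.64]
```

View pics/t4.png

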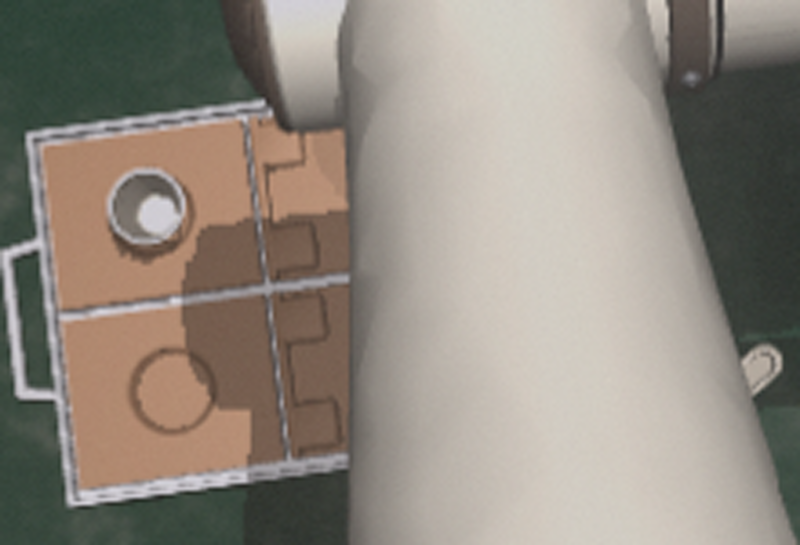

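View pics/s4.png

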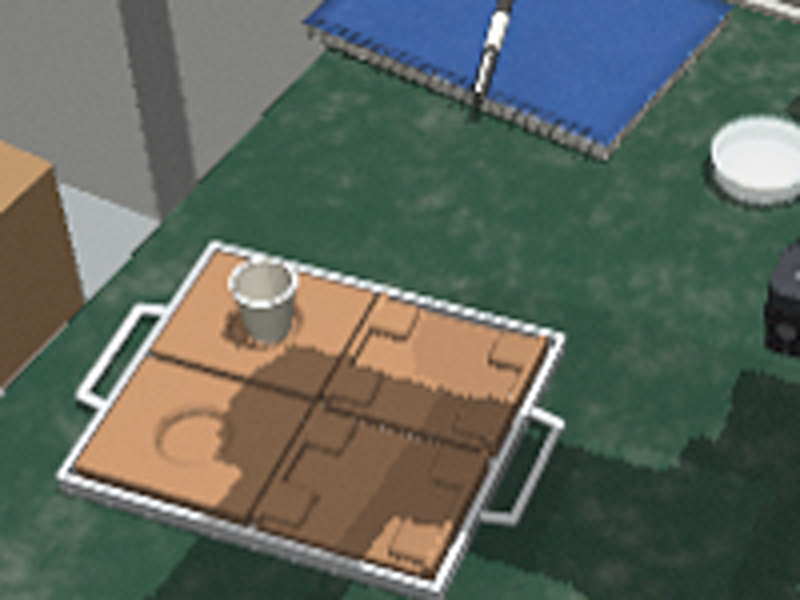

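The top crop shows crucible A upright inside its seat rim at crop (147,207), and the scene crop agrees. Next is the second crucible.

jog_arm(
  moves=[
    [[4.0,0,1.5,0,6],[4.0,0,1.5,0,6],[4.15,0,1.65,0,6],[0,3,0,0,6],[0,3,0,0,6],[0,2,0,0,6],[0,1.5,0,0,6],[0,0.8,0,0,6],[0,0,0,0,6],[0,0,0,0,6]],
  ],
)

```text
time: 12.42
tcp_pos: [0.4605, -0.1484, 0.0122]
ee_rot: [[-0.991, 0.001, 0.132], [-0.132, -0.0, -0.991], [-0.001, -1.0, 0.0]]
contact_force: [-0.3, 0.9, -0.3]
grip_width: 0.0602
```

```bash
python3 go.py .46 -.1485 .011 -172.4;python3 pic.py scene s5.png 300 200 500 350
```

```text
t 12.43 tcp [ 0.4605 -0.1484  0.0122] yaw -172.39 grip 0.0602 F [-0.3  0.9 -0.3]
twist 0.01 cm now-frame [0.05 0.12 0.  ] cm after-twist frame [0.05 0.12 0.  ]
```

View pics/s5.png

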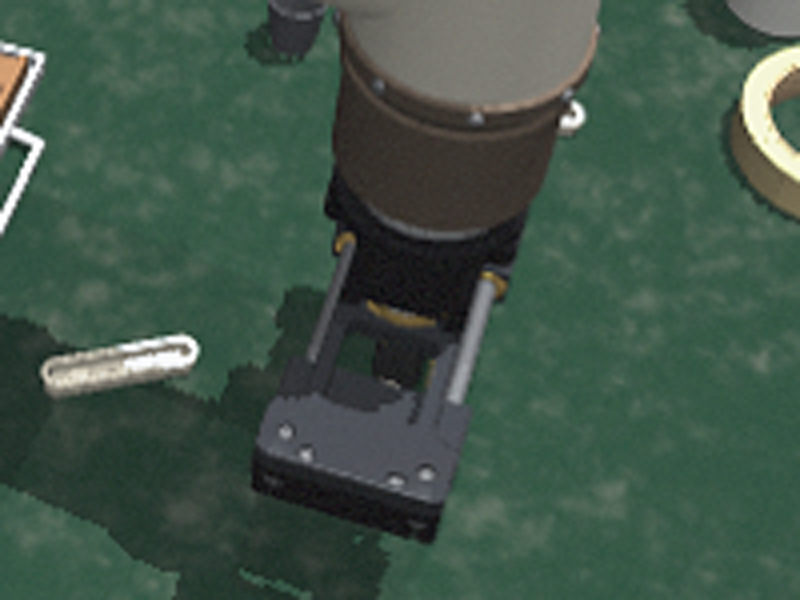

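jog_arm(
  moves=[
    [[0,0.1,0,0,4],[0,0,0,0,3],[0,0,0,0,2.5],[0,0,0,0,2.5],[0,0,0,0,2.5],[0,0,0,0,2.5],[0,0,0,0,2.5],[0,-1,0,0,2.5],[0,-3,0,0,2.5],[0,-3,0,0,2.5],[0,0,0,0,2.5]],
  ],
  newtons=12,
)

```text
time: 13.85
tcp_pos: [0.4618, -0.1487, 0.0833]
ee_rot: [[-0.991, 0.006, 0.132], [-0.132, -0.0, -0.991], [-0.006, -1.0, 0.001]]
contact_force: [-0.0, 0.9, -1.4]
grip_width: 0.0316
```

```bash
python3 go.py .453 .215 .020 -172.4;python3 pic.py scene s6.png 300 200 500 350
```

```text
t 13.85 tcp [ 0.4618 -0.1487  0.0833] yaw -172.41 grip 0.0316 F [-0.   0.9 -1.4]
twist -0.01 cm now-frame [ -3.89   6.32 -36.17] cm after-twist frame [ -3.93   6.33 -36.16]
```

View pics/s6.png

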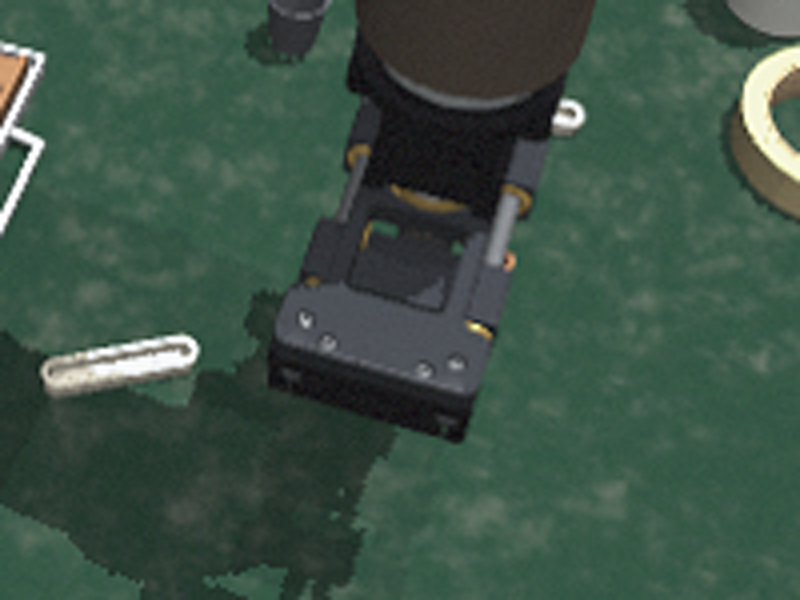

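jog_arm(
  moves=[
    [[-0.4,0,-4,0,2.5],[-0.4,0,-4,0,2.5],[-0.4,0,-4,0,2.5],[-0.4,0,-4,0,2.5],[-0.4,0,-4,0,2.5],[-0.4,0,-4,0,2.5],[-0.5,0,-4,0,2.5],[-0.5,0,-4,0,2.5],[-0.5,0,-4.1,0,2.5],[0,2.5,0,0,2.5],[0,1.5,0,0,2.5],[0,0,0,0,2.5],[0,0,0,0,2.5]],
  ],
)

```text
time: 15.52
tcp_pos: [0.4511, 0.2143, 0.0406]
ee_rot: [[-0.991, -0.0, 0.132], [-0.132, -0.0, -0.991], [0.0, -1.0, 0.0]]
contact_force: [0.1, -0.6, -1.1]
grip_width: 0.0316
```

```bash
python3 go.py .453 .215 .020 -172.4
```

```text
t 15.53 tcp [0.4511 0.2143 0.0406] yaw -172.43 grip 0.0316 F [ 0.1 -0.6 -1.1]
twist -0.03 cm now-frame [-0.2   2.06 -0.05] cm after-twist frame [-0.2   2.06 -0.05]
```

jog_arm(
  moves=[
    [[-0.2,0.8,0,0,2.5],[0,0.6,0,0,2.5],[0,0.4,0,0,2.5],[0,0.2,0,0,2.5],[0,0.1,0,0,2.5],[0,0,0,0,2.5],[0,0,0,0,2.5]],
  ],
)

```text
time: 16.4
tcp_pos: [0.453, 0.2147, 0.0196]
ee_rot: [[-0.991, 0.0, 0.132], [-0.132, 0.0, -0.991], [-0.0, -1.0, -0.0]]
contact_force: [0.7, 0.1, -0.7]
grip_width: 0.0315
```

jog_arm(
  moves=[
    [[0,0.1,0,0,2.5],[0,0,0,0,2.5],[0,0,0,0,2.5]],
  ],
)

```text
time: 16.77
tcp_pos: [0.4532, 0.2148, 0.0194]
ee_rot: [[-0.991, 0.001, 0.132], [-0.132, 0.0, -0.991], [-0.001, -1.0, -0.0]]
contact_force: [-1.6, 0.0, 6.0]
grip_width: 0.0313
```

jog_arm(
  moves=[
    [[0,0,0,0,3.6],[0,0,0,0,4],[0,0,0,0,5],[0,0,0,0,5.2],[0,0,0,0,5.2],[0,-1.5,0,0,5.2],[0,-4,0,0,5.2],[0,-4,0,0,5.2],[0,0,5,0,4],[0,0,5,0,4],[0,0,5,0,4],[0,0,5,0,4],[0,0,5,0,4],[0,0,0,-10.6,4],[0,0,0,-10.6,4],[0,0,0,-10.6,4],[0,0,0,0,4]],
  ],
)

```text
time: 18.9
tcp_pos: [0.4858, -0.0333, 0.1135]
ee_rot: [[-0.775, -0.0, 0.632], [-0.632, -0.0, -0.775], [0.0, -1.0, -0.0]]
contact_force: [-0.9, 0.2, 0.0]
grip_width: 0.0399
```

```bash
python3 go.py .4485 -.0298 .004 -140; python3 pic.py top t7.png 180 180 400 330;python3 pic.py scene s7.png 170 130 370 280
```

```text
t 18.9 tcp [ 0.4858 -0.0333  0.1135] yaw -140.77 grip 0.0399 F [-0.9  0.2  0. ]
twist -0.77 cm now-frame [ 2.66 10.95 -2.63] cm after-twist frame [ 2.63 10.95 -2.66]
```

View pics/t7.png

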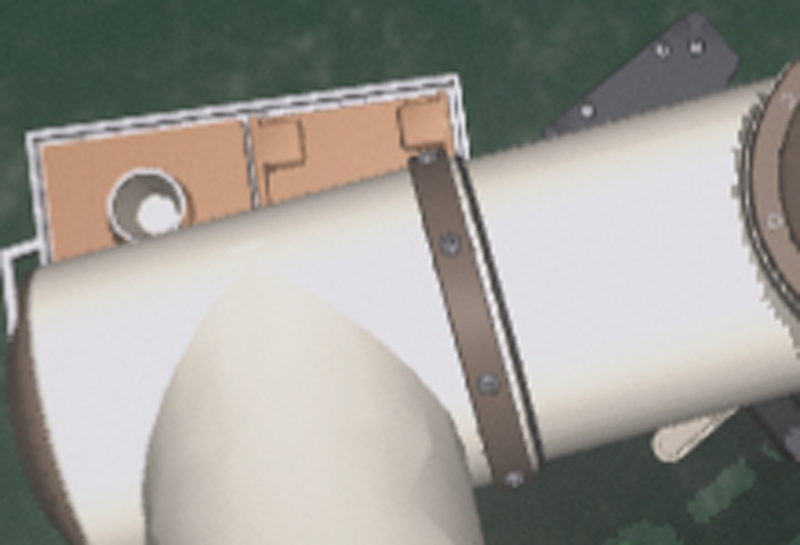

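View pics/s7.png

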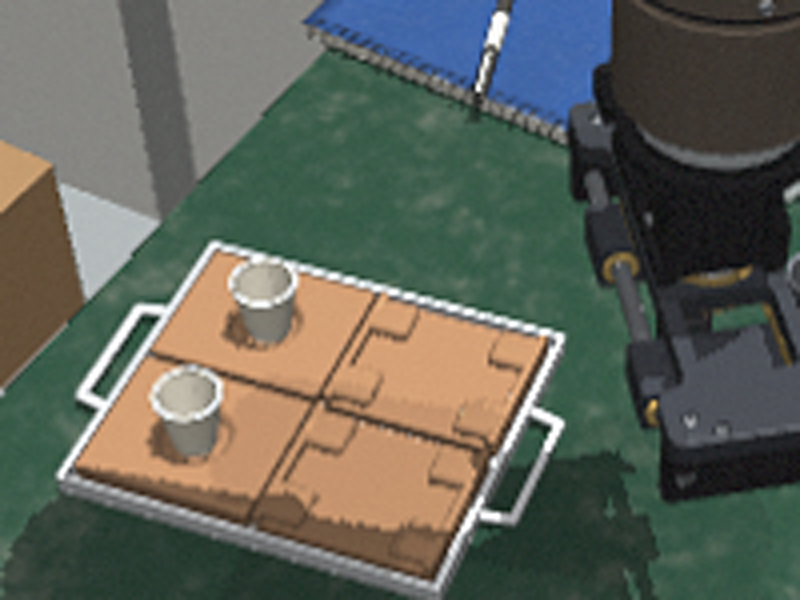

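jog_arm(
  moves=[
    [[0,0,0,-0.8,4],[2.6,2,-2.65,0,4],[0,3,0,0,4],[0,2.5,0,0,4],[0,1.5,0,0,4],[0,1,0,0,4],[0,0.5,0,0,4],[0,0.3,0,0,4],[0,0,0,0,4],[0,0,0,0,4]],
  ],
)

```text
time: 20.25
tcp_pos: [0.4492, -0.0296, 0.0059]
ee_rot: [[-0.764, 0.001, 0.645], [-0.645, 0.0, -0.764], [-0.001, -1.0, 0.0]]
contact_force: [-0.8, 0.1, -0.4]
grip_width: 0.0399
```

```bash
python3 go.py .4485 -.0298 .003 -140; python3 pic.py scene s8.png 250 180 450 330;python3 pic.py top t8.png 300 200 460 320
```

```text
t 20.25 tcp [ 0.4492 -0.0296  0.0059] yaw -139.84 grip 0.0399 F [-0.8  0.1 -0.4]
twist 0.16 cm now-frame [ 0.07  0.29 -0.04] cm after-twist frame [ 0.07  0.29 -0.04]
```

View pics/s8.png

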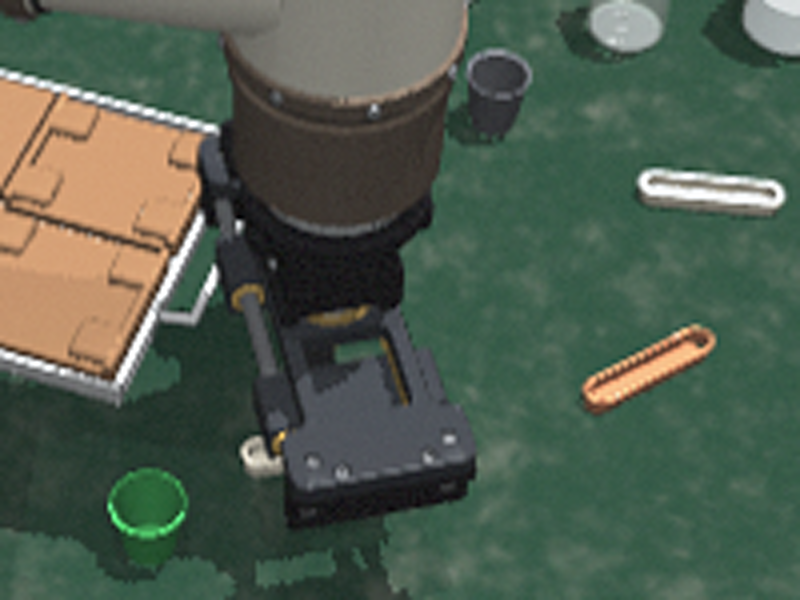

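View pics/t8.png

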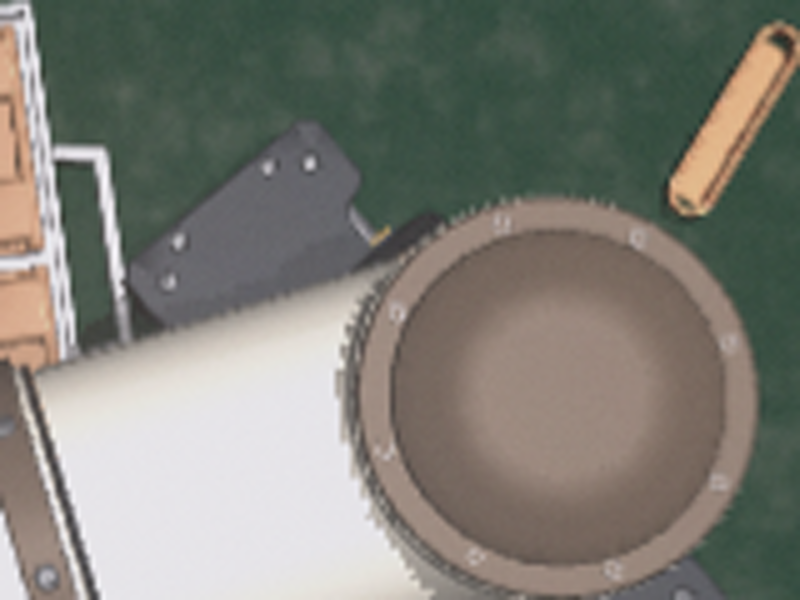

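jog_arm(
  moves=[
    [[0,0.3,0,0,4],[0,0,0,0,3],[0,0,0,0,2],[0,0,0,0,1],[0,0,0,0,1],[0,0,0,0,1],[0,0,0,0,1],[0,0,0,0,1]],
  ],
  newtons=12,
)

```text
time: 21.35
tcp_pos: [0.4489, -0.0297, 0.0026]
ee_rot: [[-0.764, -0.0, 0.645], [-0.645, -0.0, -0.764], [0.0, -1.0, -0.0]]
contact_force: [-0.0, 0.2, -1.3]
grip_width: 0.0156
```

jog_arm(
  moves=[
    [[0,-1,0,0,1],[0,-3,0,0,1],[0,-3,0,0,1],[0,0,0,8.1,1],[0,0,0,8.1,1],[0,0,0,8.2,1],[0,0,0,8.2,1],[0,0,0,0,1]],
  ],
)

```text
time: 22.35
tcp_pos: [0.449, -0.0297, 0.0731]
ee_rot: [[-0.991, 0.001, 0.133], [-0.133, 0.0, -0.991], [-0.001, -1.0, -0.0]]
contact_force: [1.0, 0.0, -0.3]
grip_width: 0.0154
```

```bash
python3 go.py .465 .1225 .0135 -172.4; python3 pic.py scene s9.png 250 180 450 330
```

```text
t 22.35 tcp [ 0.449  -0.0297  0.0731] yaw -172.34 grip 0.0154 F [ 1.   0.  -0.3]
twist 0.06 cm now-frame [ -3.61   5.97 -14.87] cm after-twist frame [ -3.6    5.96 -14.88]
```

View pics/s9.png

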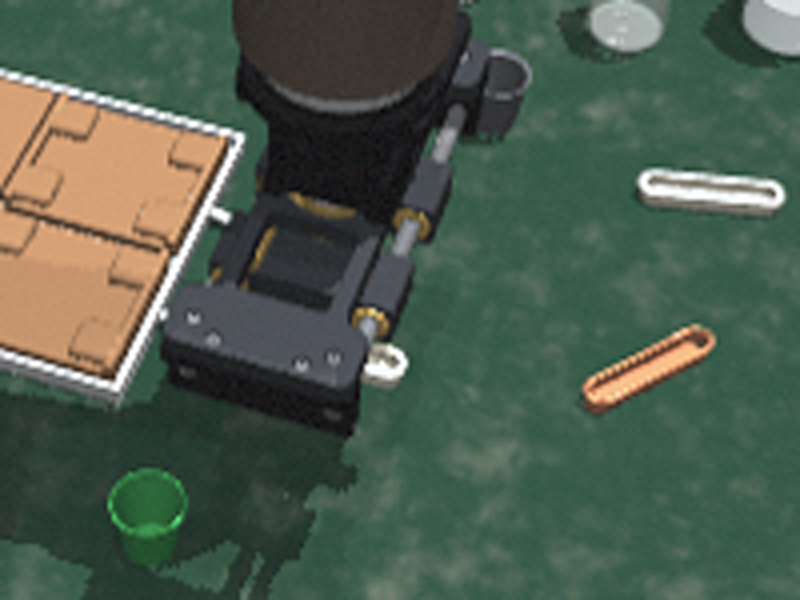

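jog_arm(
  moves=[
    [[-0.9,0,-3.7,0,1],[-0.9,0,-3.7,0,1],[-0.9,0,-3.7,0,1],[-0.9,0,-3.75,0,1],[0,2,0,0,1],[0,1.5,0,0,1],[0,0,0,0,1],[0,0,0,0,1],[0,0,0,0,1]],
  ],
)

```text
time: 23.52
tcp_pos: [0.4656, 0.1224, 0.0383]
ee_rot: [[-0.991, 0.001, 0.132], [-0.132, 0.001, -0.991], [-0.001, -1.0, -0.001]]
contact_force: [0.4, -0.2, -0.6]
grip_width: 0.0156
```

```bash
python3 go.py .465 .1225 .0135 -172.4; python3 pic.py scene s10.png 200 180 350 290;python3 pic.py top t10.png 180 180 400 330
```

```text
t 23.52 tcp [0.4656 0.1224 0.0383] yaw -172.42 grip 0.0156 F [ 0.4 -0.2 -0.6]
twist -0.02 cm now-frame [ 0.06  2.48 -0.02] cm after-twist frame [ 0.06  2.48 -0.02]
```

View pics/s10.png

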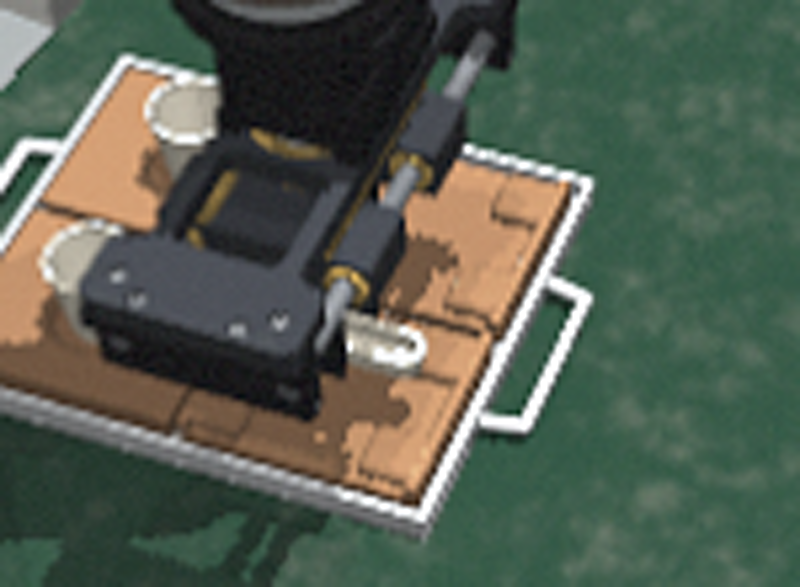

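View pics/t10.png

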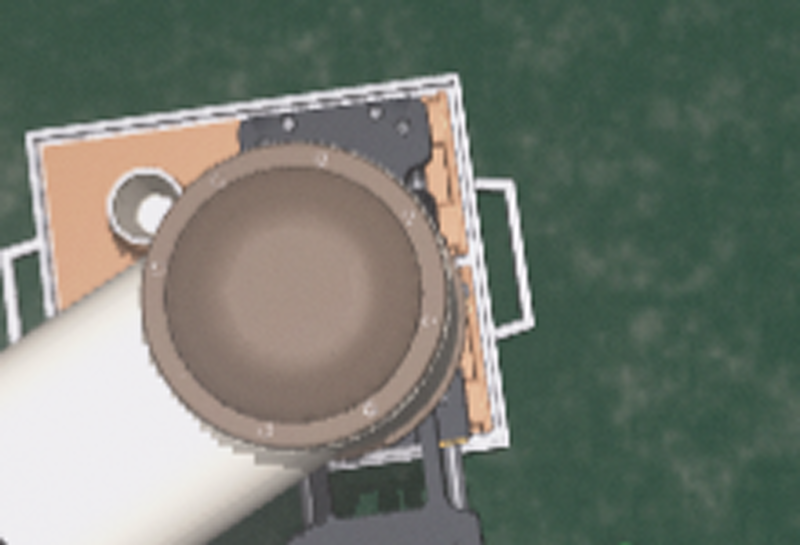

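jog_arm(
  moves=[
    [[0.05,0.8,0,0,1],[0,0.6,0,0,1],[0,0.5,0,0,1],[0,0.3,0,0,1],[0,0.2,0,0,1],[0,0,0,0,1],[0,0,0,0,1]],
  ],
)

```text
time: 24.5
tcp_pos: [0.4647, 0.1222, 0.0136]
ee_rot: [[-0.991, 0.0, 0.132], [-0.132, 0.0, -0.991], [-0.0, -1.0, -0.0]]
contact_force: [-0.5, -0.0, 0.3]
grip_width: 0.0157
```

jog_arm(
  moves=[
    [[0,0.1,0,0,1],[0,0,0,0,1],[0,0,0,0,1]],
  ],
)

```text
time: 24.88
tcp_pos: [0.4647, 0.1222, 0.0135]
ee_rot: [[-0.991, 0.0, 0.132], [-0.132, 0.0, -0.991], [-0.0, -1.0, 0.0]]
contact_force: [-2.4, 0.4, 7.3]
grip_width: 0.0157
```

Contact on the cradle floor. Release, retract and head to the second boat.

jog_arm(
  moves=[
    [[0,0,0,0,2],[0,0,0,0,2.4],[0,0,0,0,2.8],[0,0,0,0,3],[0,0,0,0,3],[0,-1.5,0,0,3],[0,-4,0,0,3],[0,-4,0,0,3],[-3.5,0,4.5,0,4],[-3.5,0,4.5,0,4],[-3.5,0,4.5,0,4],[-3.5,0,4.5,0,4],[0,0,0,-6,4],[0,0,0,-5.9,4],[0,0,0,0,4]],
  ],
)

```text
time: 26.75
tcp_pos: [0.6269, -0.0381, 0.1071]
ee_rot: [[-0.943, -0.001, 0.332], [-0.332, -0.0, -0.943], [0.001, -1.0, -0.0]]
contact_force: [0.4, -0.3, 0.0]
grip_width: 0.0401
```

```bash
python3 go.py .679 -.1354 .003 -160.5; python3 pic.py scene s11.png 200 180 350 290;python3 pic.py top t11.png 180 180 400 330
```

```text
t 26.75 tcp [ 0.6269 -0.0381  0.1071] yaw -160.63 grip 0.0401 F [ 0.4 -0.3  0. ]
twist -0.13 cm now-frame [-1.7  10.41 10.91] cm after-twist frame [-1.67 10.41 10.91]
```

View pics/s11.png

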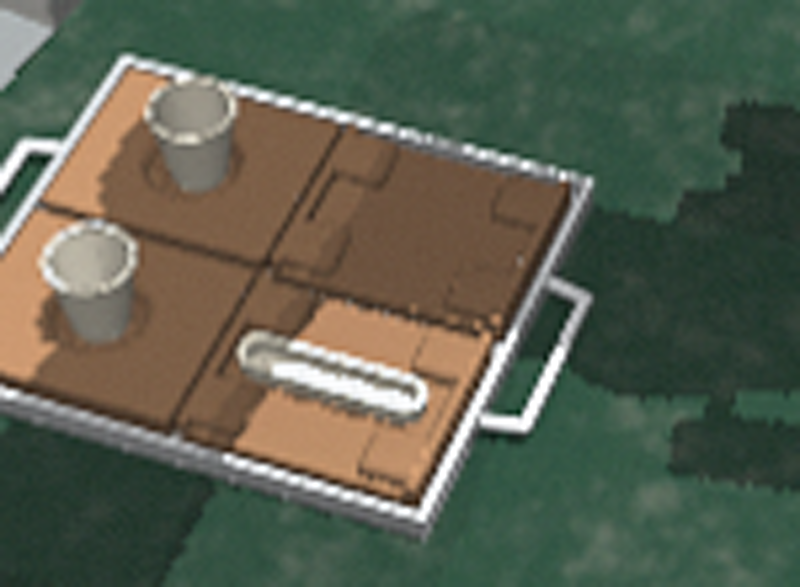

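View pics/t11.png

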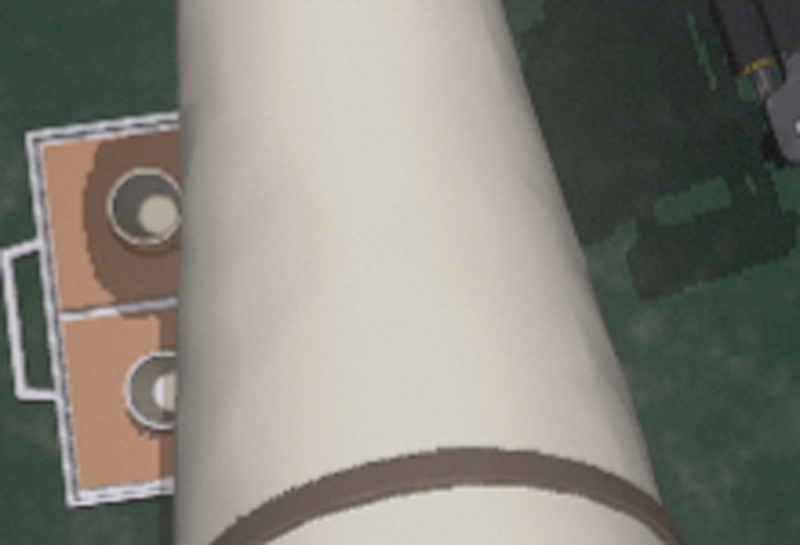

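```bash
python3 - <<'E'
import cv2,pickle
from h import *
for n,box,S in (("top",(320,20,560,180),3.3),("scene",(340,110,540,250),4)):
    f=pickle.load(open(n+"0.pkl","rb"));u0,v0,u1,v1=box
    im=cv2.resize(f["pixels"][v0:v1,u0:u1,::-1],None,fx=S,fy=S,interpolation=cv2.INTER_CUBIC)
    c,s=np.cos(np.radians(19.5)),np.sin(np.radians(19.5))
    for z,cc in ((.0,(0,0,0)),(.073,(0,0,255))):
        P=rot(np.array([[-.095,-.0375,z],[.095,-.0375,z],[.095,.0375,z],[-.095,.0375,z]]),.679,-.1354,np.radians(19.5))
        q=(proj(f,P)-[u0,v0]+.5)*S;cv2.polylines(im,[np.round(q).astype(np.int32)],True,cc,1)
    for x,y,r,hh in ((.775,-.053,.021,.048),(.822,-.134,.026,.06)):
        for z in (0,hh):
            q=(proj(f,np.c_[x+r*np.cos(a),y+r*np.sin(a),0*a+z])-[u0,v0]+.5)*S;cv2.polylines(im,[np.round(q).astype(np.int32)],True,(0,255,255),1)
    cv2.imwrite(f"pics/bk_{n}.png",im)
E
```

```text
(no output)
```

View pics/bk_top.png

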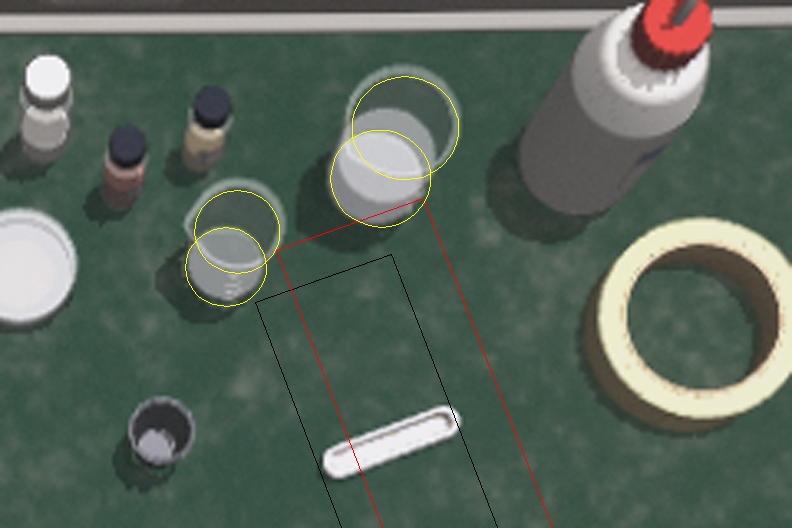

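View pics/bk_scene.png

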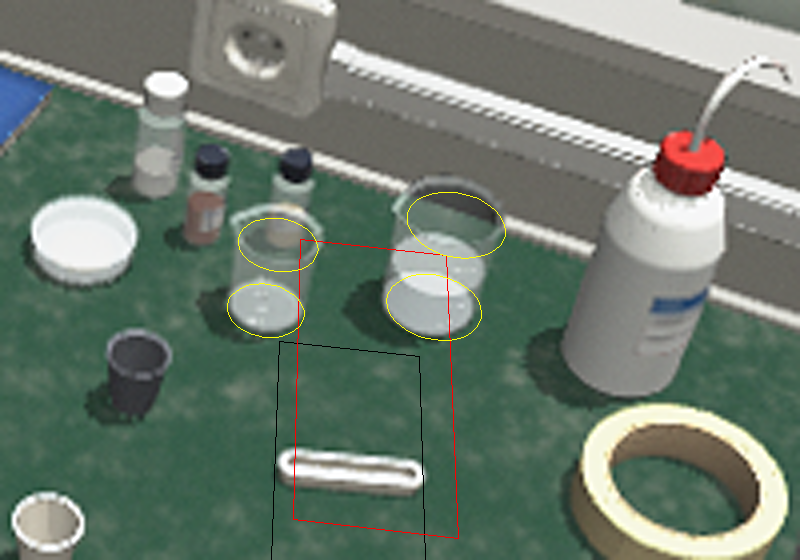

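The beakers near (.775,-.053) and (.822,-.134) clear the gripper body's footprint, about 15 mm to the big one and just beside and above the small one. I'll descend vertically.

jog_arm(
  moves=[
    [[-0.6,0,3.6,0,4],[-0.6,0,3.6,0,4],[-0.5,0,3.7,0,4],[0,3,0,0,4],[0,3,0,0,4],[0,2,0,0,4],[0,1,0,0,4],[0,0.6,0,0,4],[0,0.3,0,0,4],[0,0,0,0,4],[0,0,0,0,4]],
  ],
)

```text
time: 28.22
tcp_pos: [0.6798, -0.1349, 0.0093]
ee_rot: [[-0.943, 0.001, 0.333], [-0.333, -0.0, -0.943], [-0.001, -1.0, 0.0]]
contact_force: [-0.6, 0.6, -0.2]
grip_width: 0.0401
```

```bash
python3 go.py .679 -.1354 .0028 -160.5; python3 pic.py scene s12.png 340 130 500 250;python3 pic.py top t12.png 320 40 560 220
```

```text
t 28.23 tcp [ 0.6798 -0.1349  0.0093] yaw -160.53 grip 0.0401 F [-0.6  0.6 -0.2]
twist -0.03 cm now-frame [0.09 0.65 0.02] cm after-twist frame [0.09 0.65 0.02]
```

View pics/s12.png

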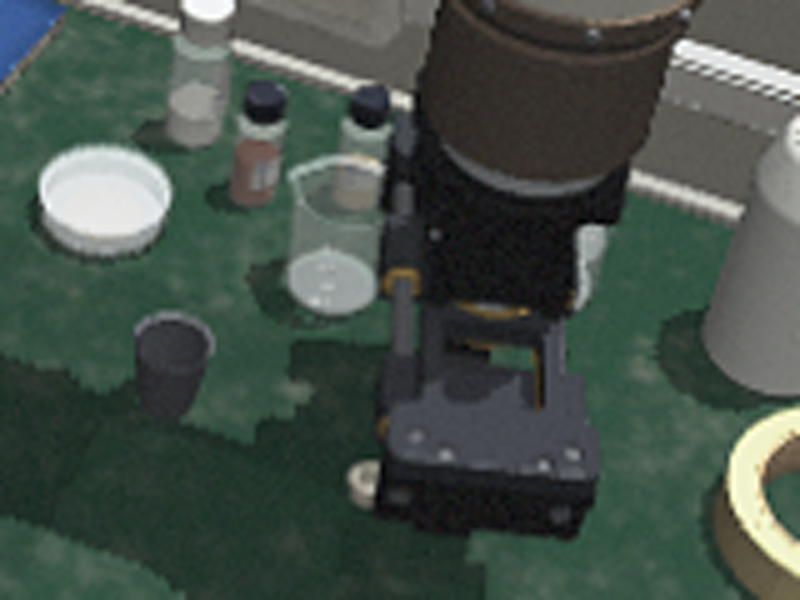

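View pics/t12.png

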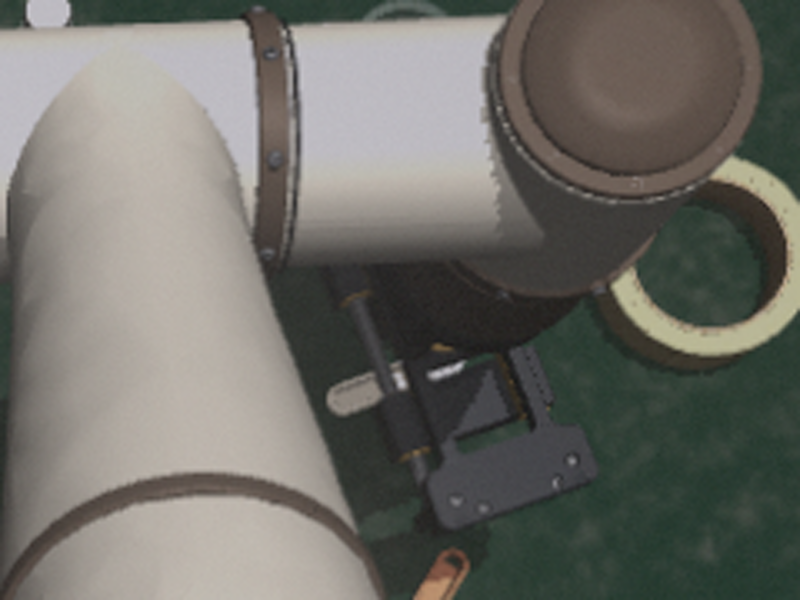

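jog_arm(
  moves=[
    [[0.05,0.4,0,0,4],[0,0.25,0,0,4],[0,0,0,0,3],[0,0,0,0,2],[0,0,0,0,1],[0,0,0,0,1],[0,0,0,0,1],[0,0,0,0,1],[0,0,0,0,1]],
  ],
  newtons=12,
)

```text
time: 29.45
tcp_pos: [0.679, -0.1351, 0.0021]
ee_rot: [[-0.943, 0.0, 0.333], [-0.333, -0.0, -0.943], [-0.0, -1.0, 0.0]]
contact_force: [0.8, -0.5, 0.5]
grip_width: 0.0158
```

jog_arm(
  moves=[
    [[0,-1,0,0,1],[0,-4,0,0,1],[0,-4,0,0,1],[0,0,0,6,1],[0,0,0,5.9,1],[0,0,0,0,1]],
  ],
)

```text
time: 30.2
tcp_pos: [0.679, -0.1351, 0.0928]
ee_rot: [[-0.991, 0.001, 0.133], [-0.133, 0.0, -0.991], [-0.001, -1.0, 0.0]]
contact_force: [-0.2, 0.1, -0.4]
grip_width: 0.0156
```

```bash
python3 go.py .545 .133 .0131 -172.4; python3 pic.py scene s13.png 340 130 500 250
```

```text
t 30.2 tcp [ 0.679  -0.1351  0.0928] yaw -172.37 grip 0.0156 F [-0.2  0.1 -0.4]
twist 0.03 cm now-frame [  9.73   7.96 -28.35] cm after-twist frame [  9.74   7.97 -28.35]
```

View pics/s13.png

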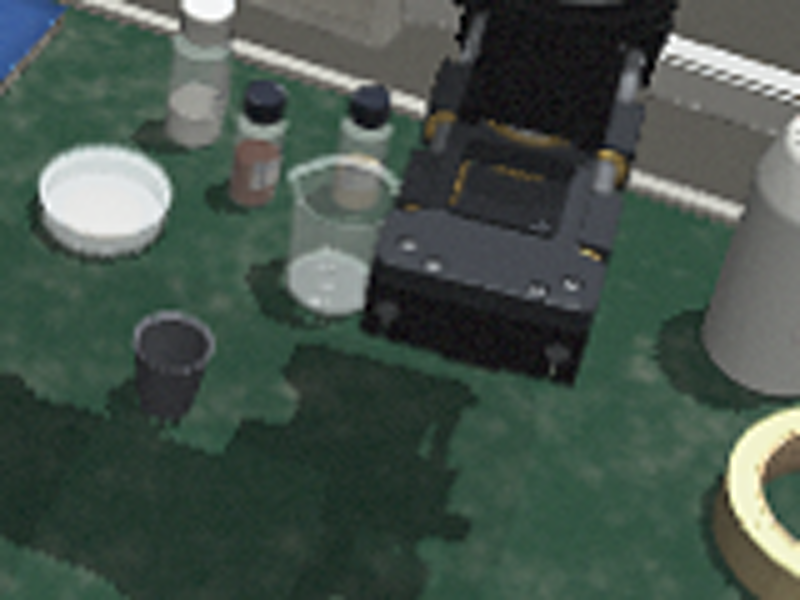

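jog_arm(
  moves=[
    [[3.3,0,0,0,1],[3.3,0,-2,0,1],[3.1,0,-3,0,1],[0,0,-4,0,1],[0,0,-4,0,1],[0,0,-4,0,1],[0,0,-4,0,1],[0,0,-4,0,1],[0,0,-3.3,0,1],[0,2,0,0,1],[0,2,0,0,1],[0,1,0,0,1],[0,0.5,0,0,1],[0,0,0,0,1],[0,0,0,0,1]],
  ],
)

```text
time: 32.12
tcp_pos: [0.546, 0.1327, 0.0377]
ee_rot: [[-0.991, 0.001, 0.132], [-0.132, 0.001, -0.991], [-0.001, -1.0, -0.0]]
contact_force: [-0.3, -0.5, 0.8]
grip_width: 0.0158
```

```bash
python3 go.py .545 .133 .0131 -172.4; python3 pic.py scene s14.png 200 180 350 290
```

```text
t 32.12 tcp [0.546  0.1327 0.0377] yaw -172.43 grip 0.0158 F [-0.3 -0.5  0.8]
twist -0.03 cm now-frame [ 0.1   2.46 -0.04] cm after-twist frame [ 0.1   2.46 -0.04]
```

View pics/s14.png

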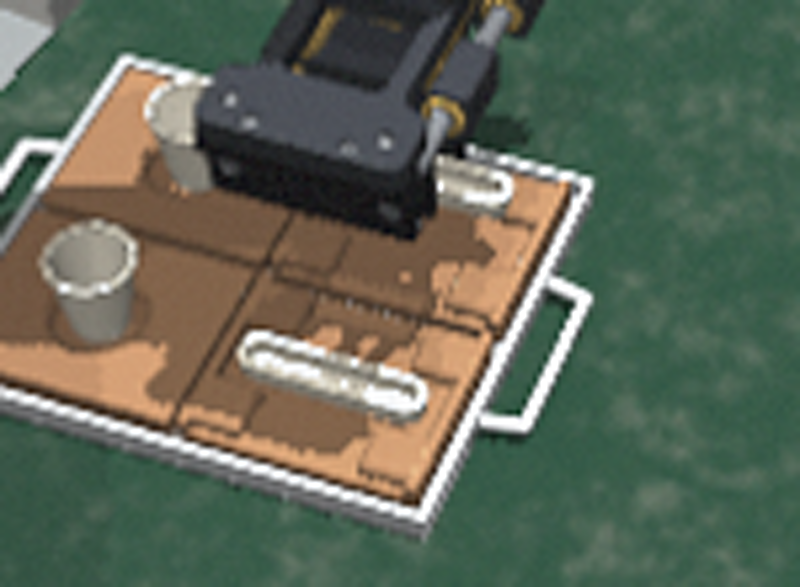

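jog_arm(
  moves=[
    [[0.1,0.8,0,0,1],[0,0.6,0,0,1],[0,0.5,0,0,1],[0,0.3,0,0,1],[0,0.25,0,0,1],[0,0,0,0,1],[0,0,0,0,1]],
  ],
)

```text
time: 33.05
tcp_pos: [0.5446, 0.1325, 0.013]
ee_rot: [[-0.991, 0.0, 0.132], [-0.132, -0.0, -0.991], [-0.0, -1.0, 0.0]]
contact_force: [-1.7, 0.1, 5.7]
grip_width: 0.0158
```

jog_arm(
  moves=[
    [[0,0,0,0,2],[0,0,0,0,2.4],[0,0,0,0,2.8],[0,0,0,0,3],[0,0,0,0,3],[0,-1.5,0,0,3],[0,-5,0,0,3],[0,-5,0,0,3],[0,-5,0,0,3],[2.2,-0.3,-4.3,0,3],[2.2,-0.3,-4.3,0,3],[2.2,-0.3,-4.3,0,3],[2.2,-0.3,-4.3,0,3],[2.2,-0.3,-4.3,0,3],[2.2,-0.3,-4.3,0,3],[2.2,-0.3,-4.3,0,3],[2.2,-0.3,-4.3,0,3],[2.2,0,-4.3,0,3],[2.2,0,-4.3,0,3],[0,0,0,0,3]],
  ],
)

```text
time: 35.55
tcp_pos: [0.2681, 0.5321, 0.2022]
ee_rot: [[-0.991, 0.0, 0.135], [-0.135, 0.001, -0.991], [-0.001, -1.0, -0.001]]
contact_force: [0.7, -0.9, -0.4]
grip_width: 0.03
```

```bash
cat > chk.py <<'E'
from bench import ctrl, eyes, models
from h import *
s=ctrl.read_state();print(s["time"],np.round(s["tcp_pos"],3))
F={n:eyes.grab_frame(n) for n in ("top","scene")}
G={"A":(.533,.226),"B":(.453,.215),"C":(.545,.133),"D":(.465,.1225),"nick":(.6786,-.0155),"cop":(.5596,-.1469)}
for t,sh,yaw in (("crucible_1",crux,0.),("nickel_crucible",crux,0.),("boat_1",boat,None),("copper_boat",boat,None)):
    for n in F:
        for r in models.regions_of(n,t):
            p=back(F[n],r["point"][::-1],.02)
            k=min(G,key=lambda k:np.hypot(*(p-G[k])))
            if np.hypot(*(p-G[k]))>.03: print(t,n,"other",np.round(p,3));continue
            z0={"A":.009,"B":.009,"C":.011,"D":.011}.get(k,0)
            q=np.array(fit(sh(z0),[(F[n],r["pixels"])],p,yaw))
            print(t,n,round(r["conf"],2),k,np.round(q,4).tolist(),"off mm",np.round((q[:2]-G[k])*1000,1))
for n,b in (("top",(180,130,500,370)),("scene",(170,150,470,375))):
    im=F[n]["pixels"][b[1]:b[3],b[0]:b[2],::-1];cv2.imwrite(f"pics/end_{n}.png",cv2.resize(im,None,fx=2.5,fy=2.5,interpolation=cv2.INTER_CUBIC))
E
python3 chk.py
```

```text
35.55 [0.268 0.532 0.202]
crucible_1 top 0.69 A [0.5343, 0.2237, 0.0, 0.93] off mm [ 1.3 -2.3]
crucible_1 top 0.63 B [0.453, 0.2148, 0.0, 0.9557] off mm [-0.  -0.2]
crucible_1 top other [0.367 0.014]
crucible_1 scene 0.86 B [0.4518, 0.2158, 0.0, 0.9008] off mm [-1.2  0.8]
crucible_1 scene 0.67 A [0.5317, 0.224, 0.0, 0.9175] off mm [-1.3 -2. ]
crucible_1 scene other [0.369 0.013]
nickel_crucible top 0.58 nick [0.6773, -0.0152, 0.0, 0.8855] off mm [-1.3  0.3]
nickel_crucible scene 0.66 nick [0.6749, -0.0175, 0.0, 0.7338] off mm [-3.7 -2. ]
boat_1 top 0.77 D [0.4652, 0.1229, 7.1839, 0.9082] off mm [0.2 0.4]
boat_1 top 0.7 C [0.5452, 0.1325, 8.1741, 0.9131] off mm [ 0.2 -0.5]
boat_1 scene 0.89 D [0.4662, 0.1226, 3.8559, 0.8127] off mm [1.2 0.1]
boat_1 scene 0.76 C [0.5458, 0.1335, 7.4361, 0.8669] off mm [0.8 0.5]
copper_boat top 0.7 cop [0.5593, -0.1467, 58.8779, 0.8874] off mm [-0.3  0.2]
copper_boat scene 0.65 cop [0.5607, -0.1467, 59.9222, 0.8982] off mm [1.1 0.2]
```

View pics/end_top.png

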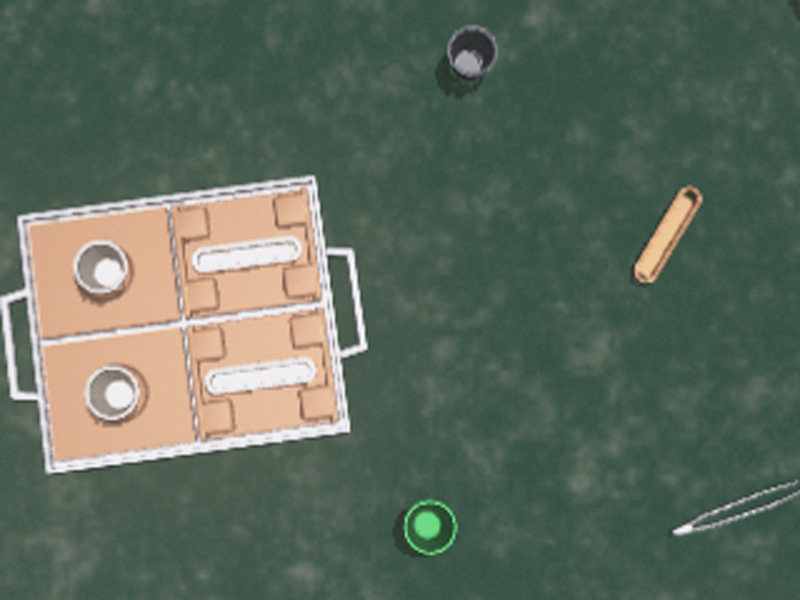

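View pics/end_scene.png

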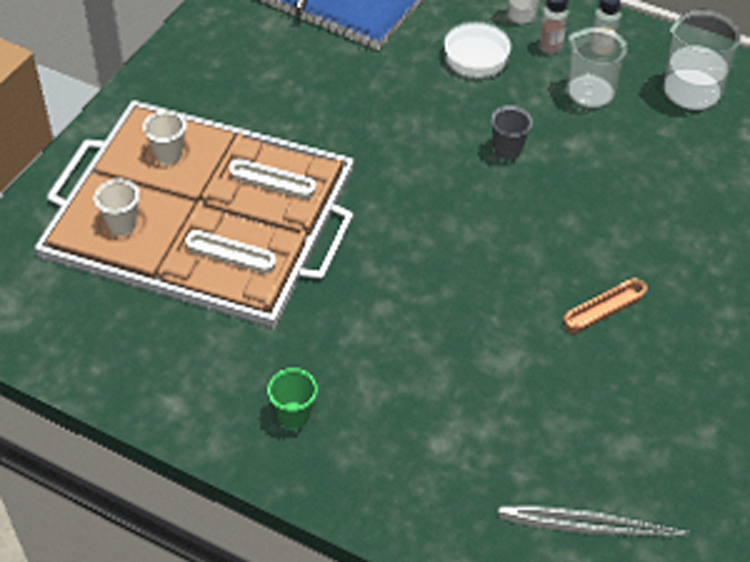

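The top view shows both ivory crucibles upright in the round seats at crop (102,268) and (115,393). Both ivory boats lie in the cradles at (247,255) and (260,377). The nickel crucible (472,52), copper boat (667,235) and green crucible (430,527) have not moved.

```bash
python3 -c "
from bench import ticket
print(ticket.finish_job())"
```

```text
the job is handed in; nothing more can be done
None
```

I placed both ivory crucibles in the round seats and both ivory boats in the long cradles, then handed the job in at about 36 s. No verdict is reported.

- **Position:** the final two-camera fits put each piece within about 3 mm of its seat centre.
- **Boat angle:** the cradles lie at about 7.6°. Three of the four boat fits came within about 0.6° of that. The scene-camera fit of the boat in the near cradle read 3.9° where the top camera read 7.2°; both are well inside the 0.3 rad limit.
- **Seating height:** each piece touched down with 5–7 N at the height expected for its seat floor, within about 1 mm, before release.
- **Left alone:** I did not touch the nickel crucible, copper boat or green crucible. The nickel crucible's scene-camera fit was 3–4 mm off its starting estimate, but that fit was poor and the top camera read 1.3 mm. The copper boat read within about 1 mm.
- **Arm:** it ended clear of everything.

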